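# Close up the spice row

## Robot

A 6-joint arm with a two-finger parallel gripper is mounted at the origin on the work surface. World frame = base frame: x ahead of the robot, y to its left, z up, the work surface at z = 0. Lengths are in m, angles in rad, forces in N, time in s.
With the tool pointing down it reaches from about 0.3 to 0.875 m from the base axis. Payload 6.4 kg.
Tool frame: the origin (TCP) lies between the finger pads; the fingertips stand ctrl.tip_extent ahead of it and the grasp point (between the pads) is the TCP (ctrl.tip_extent is the distance from the TCP to the fingertips, in m); z points along the fingers, y is the line along which they close (so a half turn about z gives the same grasp; the last joint's range is limited). The gripper opens to 85 mm and grips with 20 to 120 N. Pads are 22 mm wide; open, the fingers measure 114 mm over their backs; the gripper's body (76 mm by 85 mm) begins 54 mm behind the grasp point. The pads swing forward as they close: fully open they stand 13 mm farther back than shut.
Start: joints at [1.117, 0.181, 1.607, -0, 1.354, -0.206], TCP at [0.141, 0.557, 0.25] pointing down, gripper open.
Joint ranges: [-2.99, 2.99], [-0.89, 2.07], [0.3, 2.58], [-1.14, 4.28], [0, 2.63], [-3.12, 3.12]. Speed limits (rad/s): [2.57, 2.57, 3.01, 3.14, 3.14, 3.14].

## Interface

Orientations are given as a unit quaternion [w, x, y, z].
In Python, from bench import ctrl gives the robot as it stands.
- The arm moves only by the tool send_rows, never from a script. Its arguments are lists of equal length, an entry for each row: "dr": the turn, a rotation vector about the tool's x, y, z in units of 6 degrees (1.0 is 6 degrees), a list of three; "xyz": the shift along the tool's x, y, z in cm, a list of three; "jaw": the opening in per cent of the stroke, from 0 (shut) to 100 (fully open). In form: {"dr": [[wx, wy, wz], ...], "xyz": [[dx, dy, dz], ...], "jaw": [jaw, ...]}. A call has exactly 8 rows; each row is the pose to reach, as a shift and turn from the pose commanded when the call began, along the tool's axes at that moment; what a row does not reach only later rows make up. A row lasts 1/8 s, in which the tool goes at most 62.5 mm and 10.7 degrees, less where a joint would pass 70% of its speed; a pose out of reach is approached as far as the arm can. A call with a gripper value outside its range is refused whole. The fingers move at their own pace and stop on an object; the grip force is fixed at half the most. Time passes only in rows, so rows that repeat a pose let the fingers close, or fill a call up. It gives the time, the measured TCP pose, the force, the opening and the grip force at its end, in the units of the state.
- ctrl.get_obs(): the state, without advancing time (a new reading comes with each control period).
- ctrl.camera(name): name is "side" or "top" or "wrist"; returns the picture (400x640x3 uint8, red, green, blue); there is no depth.
- ctrl.calibration(name): a dict with "camera_matrix" (3x3 intrinsics, pixels), "world_from_camera" (4x4, takes a point from camera to world coordinates). Camera axes: x right, y up, looking along -z (the intrinsics and any distortion apply to the point x, -y, -z); pixel columns grow to the right and rows downward; lengths in m; the calibration is good to about 2 mm. A picture is of the moment at which its call begins: read the wrist's pose just before it. calibration takes no time and is no camera call; for the wrist camera it gives the pose at the moment of the call.
- ctrl.hand_in(): hands the job in; it is judged then, once.
The state is a dict: "time_s": time; "q": joint angles; "dq": joint speeds; "joint_efforts": joint torques, N m; "eef_pos": TCP position; "eef_rot": TCP orientation; "wrist_force": force on the tool from outside, world axes, zero at the start; "torque": the same for the moment, N m; "opening": opening from 0.0 (shut) to 1.0 (fully open); "grasp_force": force on a finger pad.
Only numpy, scipy, OpenCV 4.12 (cv2) and the standard library are available. Lean on these libraries where they do the work, as an engineer would, in place of code of your own. Each camera call takes 0.05 s, during which the arm holds its last target. There are 200 camera calls.

## Task

The amber glass jar with the orange lid has been left out in front of the wooden rack: slide it over the counter into the rack lane that already holds its amber twin, until it stands close up to the twin, touching it or with a gap of less than 10 mm. The glass is thin, so push it gently, never pressing on it with more than 15 N, and keep it upright and on the counter the whole way. Do not shove the twin more than about a centimetre and leave everything else where it is.

Things in the scene. Friction and masses are not known exactly. Their poses are not given: they have to be found in the camera images.
- jar: The jar to put away: round, amber glass, paper label band, orange lid; the only jar standing free in front of the rack. 76 mm diameter, straight sided up to 64 mm, lid 72 mm diameter, 80 mm high overall, 0.2 to 0.45 kg. Origin: centre of its underside; z up.
- twin: An identical amber jar with orange lid, standing loose at the back of one of the rack's three lanes (which lane varies), about 25 mm clear of the rack's back wall. Same sizes; origin: centre of its underside.
- rack: Floorless maple rack fixed to the counter, 200 deep (x) by 348 wide (y) mm. Walls 12 mm thick, 40 mm high along x at y = -168, -56, 56, 168 mm form three 100 mm lanes centred on y = -112, 0, 112 mm, open at the front (x = -100 mm), closed by a 55 mm high back wall with inner face at x = 88 mm. Origin: centre of footprint, counter height; x points to the back, away from the robot.
- green_jar: Jar of the same sizes in green glass with a green lid, at the back of another lane. Leave it. Origin: centre of its underside.
- white_jar: Jar of the same sizes in white ceramic with a blue lid, at the back of the remaining lane. Leave it. Origin: centre of its underside.
- oil_bottle: Green glass oil bottle, 68 mm diameter, 210 mm high, on the counter to the left. Leave it. Origin: centre of its underside.
- tin: Steel food tin with a red label, 74 mm diameter, 110 mm high, to the left. Leave it. Origin: centre of its underside.
- mug: Blue mug, 80 mm diameter, 90 mm high, to the right. Leave it. Origin: centre of its underside.
- carton: Yellow carton, 60 x 140 x 170 mm high, to the right. Leave it. Origin: centre of its underside.
Things that resemble listed ones, but are neither listed nor needed, are in the scene too. Leave any pink or yellow look-alike of the jar alone.

How it is judged:
At the end, for the whole second after the job is handed in: The jar stands still and upright (within 0.06 rad) on the counter in the twin's lane, in front of the twin, with a gap of less than 10 mm to it (centres less than 86 mm apart); the twin is upright, still, and within 15 mm of where it was (horizontal distance between jar and twin below 0.086 m and x of jar in the frame of rack above -0.08 m and height (world z) of jar between -0.004 and 0.005 m and angle between each of jar, twin's own z axis and vertical below 0.06 rad and linear speed of each of jar, twin below 0.01 m/s and distance of twin from where it was at the start of the episode below 0.015 m); the robot touches nothing.
It fails at once if the robot presses on the jar or its twin with more than 15 N (contact force between any of the fingers, the arm and jar above 15 N or contact force between any of the fingers, the arm and twin above 15 N).
It fails at once if the jar is lifted more than 12 mm off the counter or tipped by more than 0.25 rad (height (world z) of jar above 0.012 m or angle between jar's own z axis and vertical above 0.25 rad).
It fails at once if the twin is shoved more than 15 mm or tipped by more than 0.25 rad (distance of twin from where it was at the start of the episode above 0.015 m or angle between twin's own z axis and vertical above 0.25 rad).
It fails at once if another thing is moved by more than 15 mm (distance of any of green_jar, white_jar, oil_bottle, tin, mug, carton from where it was at the start of the episode above 0.015 m).
It also fails if it takes over 64 s, if anything falls off the work surface, if the arm or the gripper's body presses on something with over 40 N, if the wrist force passes 120 N, or if a joint passes its speed limit or range.

## Working session

There is one attempt and no reset: what is moved stays moved. The work goes in short steps, Python scripts to look and compute and a tool call to move; the robot and the scene stay as the last step left them, time stands still between calls to the robot, and variables do not carry over. Pictures are saved under pics/ and viewed, at most 10 in all, crops included, and the job is handed in when it is done.

Besides the shell and the picture viewer there is one more tool, called after "Request:" by a JSON object that holds its "method" and its "body", one argument or row to a line. send_rows: Moves the arm, as the interface text tells. Its arguments: {"type":"object","properties":{"dr":{"type":"array","items":{"type":"array","items":{"type":"number"}}},"xyz":{"type":"array","items":{"type":"array","items":{"type":"number"}}},"jaw":{"type":"array","items":{"type":"number"}}},"required":["dr","xyz","jaw"]}

```bash
ls; mkdir -p pics; python3 - <<'E'
from bench import ctrl
import cv2,numpy as np
np.set_printoptions(precision=4,suppress=True)
for n in("top","side"):
    cv2.imwrite(f"pics/{n}0.png",ctrl.camera(n)[:,:,::-1]); c=ctrl.calibration(n); print(n,c)
o=ctrl.get_obs(); print(o,ctrl.tip_extent)
E
```

```text
pics
top {'camera_matrix': array([[412.4825,   0.    , 317.0249],
       [  0.    , 412.4825, 200.7174],
       [  0.    ,   0.    ,   1.    ]]), 'world_from_camera': array([[-0.0092,  0.9911, -0.1325,  0.4128],
       [-0.9999, -0.0085,  0.0056, -0.0176],
       [ 0.0044,  0.1325,  0.9912,  1.102 ],
       [ 0.    ,  0.    ,  0.    ,  1.    ]])}
side {'camera_matrix': array([[520.1057,   0.    , 319.3392],
       [  0.    , 520.1057, 194.6039],
       [  0.    ,   0.    ,   1.    ]]), 'world_from_camera': array([[ 0.9237,  0.1952, -0.3298,  0.1565],
       [-0.3828,  0.5076, -0.7719, -0.9552],
       [ 0.0167,  0.8392,  0.5436,  0.7209],
       [ 0.    ,  0.    ,  0.    ,  1.    ]])}
{'time_s': 0.1, 'q': array([ 1.1167,  0.1815,  1.6079, -0.    ,  1.3538, -0.2063]), 'dq': array([ 0.0001, -0.0001, -0.0028, -0.001 ,  0.0019, -0.0008]), 'joint_efforts': array([  0.0006, -44.587 , -35.2238,  -0.0002,   0.0041,   0.0001]), 'eef_pos': array([0.1408, 0.557 , 0.2495]), 'eef_rot': array([-0.0002,  0.1236,  0.9923, -0.0008]), 'wrist_force': array([ 0.5275, -0.244 , -0.5115]), 'torque': array([0.0205, 0.0259, 0.008 ]), 'grasp_force': 0.0, 'opening': 0.9982334366158075} 0.019
```

View pics/top0.png

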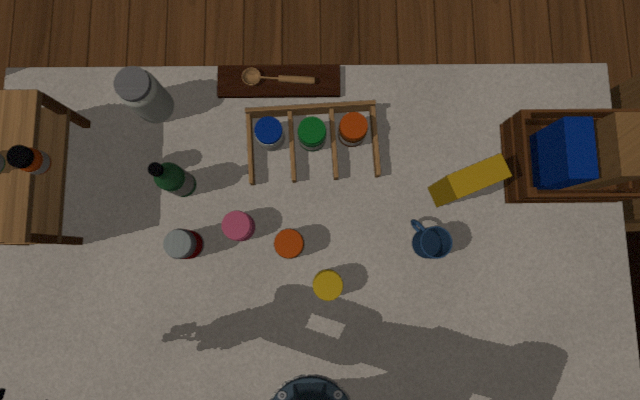

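View pics/side0.png

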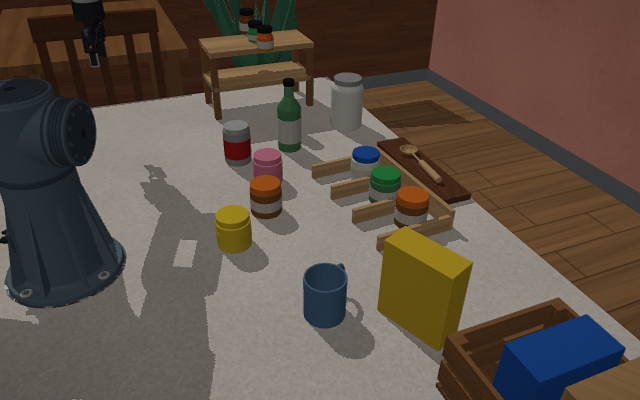

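The top view has three jar-like candidates in front of the rack: orange lid at (289,243), pink at (238,225) and yellow at (328,285). Only the orange lid at (289,243) fits the description. The twin is the orange lid at (353,127) in the right-hand lane, with green and white (blue lid) in the other two. Next I measure and confirm with one crop.

```bash
cat > h.py <<'E'
import cv2,numpy as np
from bench import ctrl
np.set_printoptions(precision=4,suppress=True)
def ray(cal,u,v):
    K,T=cal["camera_matrix"],cal["world_from_camera"]
    d=np.array([(u-K[0,2])/K[0,0],-(v-K[1,2])/K[1,1],-1.])
    return T[:3,3],T[:3,:3]@d
def plane(cal,u,v,z):
    o,d=ray(cal,u,v); return o+d*(z-o[2])/d[2]
def proj(cal,p):
    K,T=cal["camera_matrix"],cal["world_from_camera"]
    q=T[:3,:3].T@(np.asarray(p)-T[:3,3]); return K[0,0]*q[0]/-q[2]+K[0,2],-K[1,1]*q[1]/-q[2]+K[1,2]
def lids(img,lo,hi,roi,cal,z=.08,amin=150):
    m=cv2.inRange(cv2.cvtColor(img,cv2.COLOR_RGB2HSV),np.array(lo),np.array(hi))
    k=np.zeros_like(m);x0,y0,x1,y1=roi;k[y0:y1,x0:x1]=255
    m=cv2.morphologyEx(m&k,cv2.MORPH_OPEN,np.ones((3,3)))
    out=[]
    for c in cv2.findContours(m,0,2)[0]:
        if cv2.contourArea(c)<amin: continue
        # lid top circle: world points of contour on lid plane, min enclosing circle
        w=np.array([plane(cal,*p[0],z)[:2] for p in c],np.float32)
        (x,y),r=cv2.minEnclosingCircle(w); mu=cv2.moments(c)
        out.append((np.array([mu['m10'],mu['m01']])/mu['m00'],cv2.contourArea(c),(x,y),r,plane(cal,mu['m10']/mu['m00'],mu['m01']/mu['m00'],z)[:2]))
    return out
E
python3 - <<'E'
from h import *
t=cv2.imread("pics/top0.png")[:,:,::-1]; c=ctrl.calibration("top")
for n,lo,hi in(("orange",(5,180,150),(14,255,255)),("pink",(160,90,120),(179,255,255)),("yellow",(20,180,120),(32,255,255)),("green",(55,150,80),(75,255,255)),("blue",(105,150,80),(120,255,255))):
    for o in lids(t,lo,hi,(200,90,410,320),c): print(n,*o)
hsv=cv2.cvtColor(t,cv2.COLOR_RGB2HSV)
for p in((251,165),(293,165),(335,165),(378,160),(310,106),(289,243),(353,122),(353,138)): print(p,hsv[p[1],p[0]])
for p in((247,183),(254,183),(377,175),(381,175),(376,101),(247,105)): print(p,plane(c,*p,.04 if p[1]>150 else .055))
a=cv2.resize(t[90:310,210:410,::-1],None,fx=2.7,fy=2.7,interpolation=cv2.INTER_CUBIC);cv2.imwrite("pics/crop1.png",a)
E
```

```text
pink [235.0521 224.7208] 572.5 (0.49094200134277344, 0.18131236732006073) 0.03530852124094963 [0.4911 0.1804]
yellow [327.3514 285.3325] 617.5 (0.3420851230621338, -0.046309780329465866) 0.035489536821842194 [ 0.3415 -0.0466]
green [311.253  129.8568] 487.5 (0.7330673933029175, -0.009941442869603634) 0.03417943790555 [ 0.7324 -0.0102]
blue [267.7239 129.3456] 515.5 (0.7349455952644348, 0.10137538611888885) 0.03479144349694252 [0.7346 0.1011]
(251, 165) [ 16 123 112]
(293, 165) [ 16 124 117]
(335, 165) [ 16 127 116]
(378, 160) [ 16 125 120]
(310, 106) [ 17 124 111]
(289, 243) [ 12 214 130]
(353, 122) [ 12 228 125]
(353, 138) [ 11 223 103]
(247, 183) [0.603  0.1588 0.04  ]
(254, 183) [0.6028 0.1406 0.04  ]
(377, 175) [ 0.6214 -0.1814  0.04  ]
(381, 175) [ 0.6213 -0.1919  0.04  ]
(376, 101) [ 0.8178 -0.1821  0.055 ]
(247, 105) [0.8093 0.1591 0.055 ]
```

View pics/crop1.png

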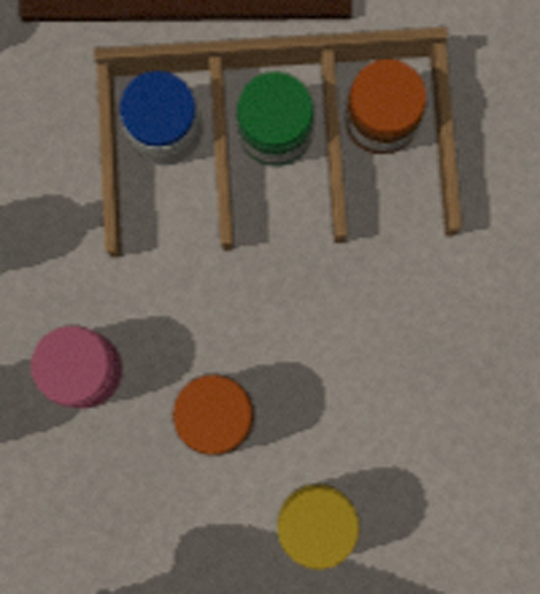

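The crop confirms it. The free jar is the orange lid at about (289,243), with the pink and yellow look-alikes to either side. The twin is at about (353,127) in the right lane. Now the lids with a better mask, and the rack's walls.

```bash
python3 - <<'E'
from h import *
t=cv2.imread("pics/top0.png")[:,:,::-1]; c=ctrl.calibration("top")
for o in lids(t,(8,195,112),(14,255,255),(200,90,410,320),c): print("orange",*o)
s=cv2.imread("pics/side0.png")[:,:,::-1]; cs=ctrl.calibration("side")
hsv=cv2.cvtColor(t,cv2.COLOR_RGB2HSV)
m=cv2.inRange(hsv,np.array((13,100,90)),np.array((20,165,200)))
for x0 in(248,291,332,374):
    P=[]
    for v in range(135,174):
        u=np.where(m[v,x0-6:x0+10])[0]+x0-6
        if len(u): P.append([u.mean(),v,len(u)])
    P=np.array(P); W=np.array([plane(c,a,b,.04)[:2] for a,b,_ in P])
    k=np.polyfit(W[:,0],W[:,1],1); print("wall",x0,P[:,2].mean(),"slope",k[0],"y at .62:",np.polyval(k,.62),"res",np.std(W[:,1]-np.polyval(k,W[:,0])))
    vv=np.where(m[120:200,x0-2:x0+8].any(1))[0]+120; print(" front row",vv.max(),plane(c,x0+3,vv.max()+.5,.04))
for p in ((.6,.15,.04),): print(proj(c,p))
E
```

```text
orange [288.0337 243.1824] 568.5 (0.4446888566017151, 0.049308329820632935) 0.03453883156180382 [0.4444 0.0491]
orange [353.3041 124.9424] 501.0 (0.744996964931488, -0.11764073371887207) 0.03453143686056137 [ 0.7446 -0.1181]
wall 248 3.717948717948718 slope 0.05437056912383921 y at .62: 0.15014926901044265 res 0.0005936988650751981
 front row 182 [0.6042 0.1484 0.04  ]
wall 291 3.7941176470588234 slope 0.052950409410731196 y at .62: 0.03791943332091813 res 0.0008453922607495066
 front row 180 [0.6086 0.0361 0.04  ]
wall 332 4.411764705882353 slope 0.04566337705262983 y at .62: -0.0725216648881293 res 0.0008520516439437081
 front row 177 [ 0.6157 -0.0712  0.04  ]
wall 374 4.743589743589744 slope 0.05222614359773292 y at .62: -0.1842376352820399 res 0.0008534553166993126
 front row 174 [ 0.6227 -0.1814  0.04  ]
(np.float64(250.3677551893365), np.float64(184.0988982803566))
```

Measured:
- Jar: (0.445, 0.049).
- Twin: (0.745, -0.118).
- Rack yaw: about 0.053 rad.
- Lane centreline: y ≈ -0.128 + 0.053(x - 0.62), with the mouth at x ≈ 0.618.

Plan: use half-open fingers as a two-point cradle behind the jar. First I push it diagonally to the lane's axis at about (0.56, -0.132). Then I turn around it and push along the lane. The first move is high, towards the point behind the jar.

Request:
{"method": "send_rows", "body": {
  "dr": [
    [0, 0, 0.6],
    [0, 0, 1.5],
    [0, 0, 2.5],
    [0, 0, 3.5],
    [0, 0, 4.5],
    [0, 0, 5.5],
    [0, 0, 6.4],
    [0, 0, 7.2]
  ],
  "xyz": [
    [-2, -2, 0],
    [-5.5, -5.5, 0],
    [-9.5, -9.5, 0],
    [-13.5, -13.5, 0],
    [-17.5, -17.5, 0],
    [-21.5, -21.5, 0],
    [-25.5, -25.5, 0],
    [-29, -29, 0]
  ],
  "jaw": [53, 53, 53, 53, 53, 53, 53, 53]
}}

```text
time_s: 1.1
eef_pos: [0.3515, 0.2034, 0.2502]
eef_rot: [0.0, 0.482, 0.876, 0.0]
wrist_force: [0.5, 0.9, 0.7]
opening: 0.533
grasp_force: 0.0
```

```bash
cat >> h.py <<'E'
from scipy.spatial.transform import Rotation as R
def go(x,y,z,heading):
    "needed shift in tool axes (cm) and yaw (6deg units) so that -x tool points along heading"
    o=ctrl.get_obs(); q=o["eef_rot"]; r=R.from_quat([q[1],q[2],q[3],q[0]])
    d=r.inv().apply(np.array([x,y,z])-o["eef_pos"])*100
    hx=np.array([-np.cos(heading),-np.sin(heading),0]); hz=np.array([0,0,-1.]); 
    T=R.from_matrix(np.c_[hx,np.cross(hz,hx),hz]); 
    print("t",o["time_s"],"pos",o["eef_pos"],"open",o["opening"],"F",o["wrist_force"],"shift cm",d,"dr",np.degrees((r.inv()*T).as_rotvec())/6)
E
python3 -c "
from h import *
go(.407,.108,.25,np.arctan2(-.181,.115))"
```

```text
t 1.1 pos [0.3515 0.2034 0.2502] open 0.5333335420208022 F [0.5338 0.9059 0.6925] shift cm [-11.0253  -0.429    0.0216] dr [ 0.0018  0.001  -0.0039]
```

Request:
{"method": "send_rows", "body": {
  "dr": [
    [0, 0, 0],
    [0, 0, 0],
    [0, 0, 0],
    [0, 0, 0],
    [0, 0, 0],
    [0, 0, 0],
    [0, 0, 0],
    [0, 0, 0]
  ],
  "xyz": [
    [-3.5, -0.1, 0],
    [-8, -0.3, 0],
    [-11, -0.4, 1],
    [-11, -0.4, 4],
    [-11, -0.4, 8],
    [-11, -0.4, 11],
    [-11, -0.4, 13],
    [-11, -0.4, 14]
  ],
  "jaw": [53, 53, 53, 53, 53, 53, 53, 53]
}}

```text
time_s: 2.1
eef_pos: [0.406, 0.1103, 0.109]
eef_rot: [-0.001, 0.48, 0.877, -0.001]
wrist_force: [0.3, 0.1, 0.5]
opening: 0.53
grasp_force: 0.0
```

```bash
python3 - <<'E'
from h import *
h=np.arctan2(-.181,.115); go(.407,.108,.045,h)
t=ctrl.camera("top");s=ctrl.camera("side");c=ctrl.calibration("top")
a=t[90:330,170:430];b=s[60:300,150:450]
cv2.imwrite("pics/p2.png",cv2.resize(np.hstack([a,b])[:,:,::-1],None,fx=1.4,fy=1.4))
E
```

```text
t 2.1 pos [0.406  0.1103 0.109 ] open 0.5299975826291398 F [0.2623 0.0747 0.5312] shift cm [-0.26   -0.0254  6.4005] dr [-0.0194 -0.0123  0.0281]
```

View pics/p2.png

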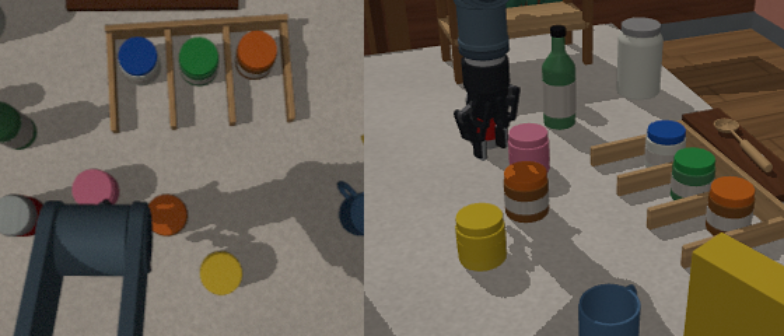

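The side crop shows the open fingers behind the jar at about (490,150), clear of the pink jar. I'll lower, then make gentle contact.

Request:
{"method": "send_rows", "body": {
  "dr": [
    [0, 0, 0],
    [0, 0, 0],
    [0, 0, 0],
    [0, 0, 0],
    [0, 0, 0],
    [0, 0, 0],
    [0, 0, 0],
    [0, 0, 0]
  ],
  "xyz": [
    [0, 0, 1.5],
    [0, 0, 3.5],
    [0, 0, 5],
    [0, 0, 6],
    [0, 0, 6.4],
    [-0.4, 0, 6.4],
    [-0.9, 0, 6.4],
    [-1.4, 0, 6.4]
  ],
  "jaw": [53, 53, 53, 53, 53, 53, 53, 53]
}}

```text
time_s: 3.2
eef_pos: [0.4152, 0.0982, 0.0468]
eef_rot: [0.001, 0.48, 0.877, 0.0]
wrist_force: [-1.1, -0.1, -0.6]
opening: 0.532
grasp_force: 0.0
```

Request:
{"method": "send_rows", "body": {
  "dr": [
    [0, 0, 0],
    [0, 0, 0],
    [0, 0, 0],
    [0, 0, 0],
    [0, 0, 0],
    [0, 0, 0],
    [0, 0, 0],
    [0, 0, 0]
  ],
  "xyz": [
    [-0.3, 0, 0],
    [-0.6, 0, 0],
    [-0.9, 0, 0],
    [-1.2, 0, 0],
    [-1.5, 0, 0],
    [-1.8, 0, 0],
    [-2.1, 0, 0],
    [-2.4, 0, 0]
  ],
  "jaw": [53, 53, 53, 53, 53, 53, 53, 53]
}}

```text
time_s: 4.2
eef_pos: [0.4272, 0.0784, 0.0462]
eef_rot: [-0.0, 0.48, 0.877, -0.0]
wrist_force: [-0.8, 2.2, 1.9]
opening: 0.531
grasp_force: 1.2
```

```bash
python3 - <<'E'
from h import *
h=np.arctan2(-.181,.115); go(.538,-.0965,.045,h)
t=ctrl.camera("top");c=ctrl.calibration("top")
for o in lids(t,(8,195,90),(14,255,255),(200,90,410,320),c): print("orange",*o)
cv2.imwrite("pics/p3.png",t[:,:,::-1])
E
```

```text
t 4.2 pos [0.4272 0.0784 0.0462] open 0.5311672869570812 F [-0.7996  2.2038  1.851 ] shift cm [-20.7037  -0.0896   0.1076] dr [-0.0036 -0.0054  0.0296]
orange [353.0451 125.4665] 543.0 (0.7435926198959351, -0.11722206324338913) 0.03653543442487717 [ 0.7432 -0.1174]
```

Contact is made at about 2 N. I'll continue the diagonal push.

Request:
{"method": "send_rows", "body": {
  "dr": [
    [0, 0, 0],
    [0, 0, 0],
    [0, 0, 0],
    [0, 0, 0],
    [0, 0, 0],
    [0, 0, 0],
    [0, 0, 0],
    [0, 0, 0]
  ],
  "xyz": [
    [-0.4, 0, 0],
    [-0.9, 0, 0],
    [-1.5, 0, 0],
    [-2.1, 0, 0],
    [-2.7, 0, 0],
    [-3.3, 0, 0],
    [-3.9, 0, 0],
    [-4.5, 0, 0]
  ],
  "jaw": [53, 53, 53, 53, 53, 53, 53, 53]
}}

```text
time_s: 5.25
eef_pos: [0.4518, 0.0401, 0.0463]
eef_rot: [-0.0, 0.48, 0.877, -0.0]
wrist_force: [-0.8, 1.7, -0.2]
opening: 0.531
grasp_force: 1.0
```

```bash
python3 - <<'E'
from h import *
h=np.arctan2(-.181,.115); go(.538,-.0965,.045,h)
t=ctrl.camera("top");s=ctrl.camera("side")
a=t[90:330,170:430];b=s[60:300,150:450]
cv2.imwrite("pics/p4.png",cv2.resize(np.hstack([a,b])[:,:,::-1],None,fx=1.4,fy=1.4))
E
```

```text
t 5.25 pos [0.4518 0.0401 0.0463] open 0.5310439372581399 F [-0.7689  1.738  -0.2273] shift cm [-16.1482  -0.0999   0.1263] dr [-0.0006 -0.0002  0.0283]
```

View pics/p4.png

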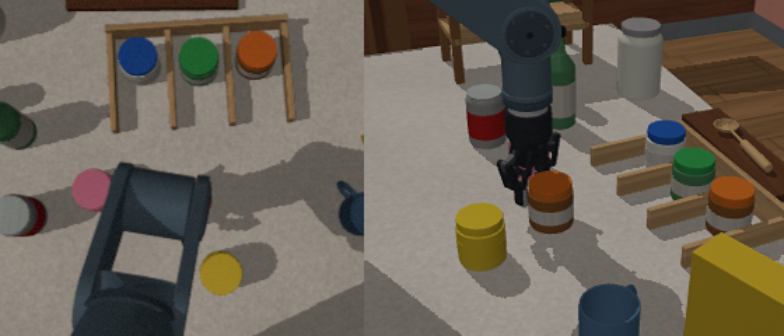

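The jar sits upright in the fingers at about (550,200) of the side half, and the push goes well. I'll continue.

Request:
{"method": "send_rows", "body": {
  "dr": [
    [0, 0, 0],
    [0, 0, 0],
    [0, 0, 0],
    [0, 0, 0],
    [0, 0, 0],
    [0, 0, 0],
    [0, 0, 0],
    [0, 0, 0]
  ],
  "xyz": [
    [-0.5, 0, 0],
    [-1.1, 0, 0],
    [-1.8, 0, 0],
    [-2.5, 0, 0],
    [-3.2, 0, 0],
    [-3.9, 0, 0],
    [-4.6, 0, 0],
    [-5.3, 0, 0]
  ],
  "jaw": [53, 53, 53, 53, 53, 53, 53, 53]
}}

```text
time_s: 6.35
eef_pos: [0.4805, -0.0046, 0.0463]
eef_rot: [-0.0, 0.48, 0.877, -0.0]
wrist_force: [-0.8, 2.0, 1.6]
opening: 0.529
grasp_force: 1.2
```

Request:
{"method": "send_rows", "body": {
  "dr": [
    [0, 0, 0],
    [0, 0, 0],
    [0, 0, 0],
    [0, 0, 0],
    [0, 0, 0],
    [0, 0, 0],
    [0, 0, 0],
    [0, 0, 0]
  ],
  "xyz": [
    [-0.7, 0, 0],
    [-1.4, 0, 0],
    [-2.1, 0, 0],
    [-2.8, 0, 0],
    [-3.5, 0, 0],
    [-4.2, 0, 0],
    [-4.9, 0, 0],
    [-5.6, 0, 0]
  ],
  "jaw": [53, 53, 53, 53, 53, 53, 53, 53]
}}

```text
time_s: 7.35
eef_pos: [0.5106, -0.0518, 0.0463]
eef_rot: [-0.0, 0.48, 0.877, -0.0]
wrist_force: [-0.6, 2.3, 1.4]
opening: 0.531
grasp_force: 1.3
```

Request:
{"method": "send_rows", "body": {
  "dr": [
    [0, 0, 0],
    [0, 0, 0],
    [0, 0, 0],
    [0, 0, 0],
    [0, 0, 0],
    [0, 0, 0],
    [0, 0, 0],
    [0, 0, 0]
  ],
  "xyz": [
    [-0.7, 0, 0],
    [-1.4, 0, 0],
    [-2.1, 0, 0],
    [-2.8, 0, 0],
    [-3.5, 0, 0],
    [-4.1, 0, 0],
    [-4.6, 0, 0],
    [-5.0, 0, 0]
  ],
  "jaw": [53, 53, 53, 53, 53, 53, 53, 53]
}}

```text
time_s: 8.35
eef_pos: [0.5374, -0.0937, 0.0462]
eef_rot: [-0.0, 0.48, 0.877, -0.0]
wrist_force: [-1.4, 2.1, 1.8]
opening: 0.532
grasp_force: 1.4
```

```bash
python3 - <<'E'
from h import *
h=np.arctan2(-.181,.115); go(.538,-.0965,.045,h)
t=ctrl.camera("top");s=ctrl.camera("side");c=ctrl.calibration("side")
for o in lids(t,(8,195,90),(14,255,255),(200,90,410,320),ctrl.calibration("top")): print("top",*o)
p=proj(c,(.56,-.1316,.08)); print(p)
for o in lids(s,(8,195,90),(14,255,255),(150,60,500,350),c): print("side",*o)
a=t[90:330,170:430];b=s[60:300,150:450]
cv2.imwrite("pics/p5.png",cv2.resize(np.hstack([a,b])[:,:,::-1],None,fx=1.4,fy=1.4))
E
```

```text
t 8.35 pos [ 0.5374 -0.0937  0.0462] open 0.5316553268455358 F [-1.3812  2.0534  1.815 ] shift cm [-0.2633 -0.1013  0.1239] dr [-0.0008 -0.0011  0.0283]
top [353.0604 125.6105] 546.0 (0.743013322353363, -0.1169951856136322) 0.036645252257585526 [ 0.7428 -0.1175]
(np.float64(341.0573817077751), np.float64(213.67755788376797))
side [340.0368 216.2893] 594.0 (0.554423987865448, -0.1389925330877304) 0.044278986752033234 [ 0.5539 -0.1396]
side [412.453  196.8097] 540.5 (0.7414402961730957, -0.12973789870738983) 0.0476575642824173 [ 0.7387 -0.1294]
```

View pics/p5.png

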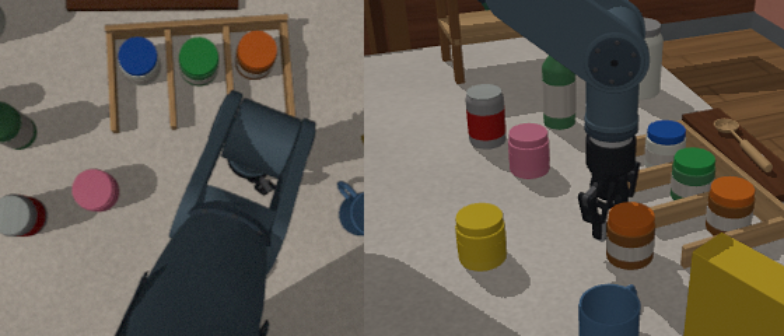

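The side view shows the jar upright at about (630,235) of the picture. Two estimates agree on its position: cradle geometry gives (0.560, -0.129), and the side view corrected by the twin gives (0.559, -0.128). I'll back off, then swing round to face along the lane.

Request:
{"method": "send_rows", "body": {
  "dr": [
    [0, 0, 0],
    [0, 0, 0],
    [0, 0, 0],
    [0, 0, 0],
    [0, 0, 0],
    [0, 0, 0],
    [0, 0, 0],
    [0, 0, 0]
  ],
  "xyz": [
    [0.1, 0, 0],
    [0.4, 0, 0],
    [0.9, 0, 0],
    [1.5, 0, 0],
    [2.1, 0, 0],
    [2.6, 0, 0],
    [2.9, 0, 0],
    [3.0, 0, 0]
  ],
  "jaw": [53, 53, 53, 53, 53, 53, 53, 53]
}}

```text
time_s: 9.45
eef_pos: [0.5211, -0.0681, 0.0463]
eef_rot: [0.0, 0.48, 0.877, -0.0]
wrist_force: [0.7, -1.4, -0.9]
opening: 0.53
grasp_force: 0.0
```

```bash
python3 - <<'E'
from h import *
go(.4898,-.1329,.046,.058)
E
```

```text
t 9.45 pos [ 0.5211 -0.0681  0.0463] open 0.5302281526152537 F [ 0.6817 -1.3782 -0.9349] shift cm [-3.775  -6.1305  0.0311] dr [ -0.0001   0.0006 -10.1185]
```

Request:
{"method": "send_rows", "body": {
  "dr": [
    [0, 0, -0.8],
    [0, 0, -2.2],
    [0, 0, -3.7],
    [0, 0, -5.2],
    [0, 0, -6.7],
    [0, 0, -8.2],
    [0, 0, -9.5],
    [0, 0, -10.1]
  ],
  "xyz": [
    [-0.1, -0.6, 0],
    [-0.4, -1.5, 0],
    [-0.9, -2.4, 0],
    [-1.5, -3.3, 0],
    [-2.1, -4.2, 0],
    [-2.8, -5.1, 0],
    [-3.5, -5.8, 0],
    [-3.8, -6.1, 0]
  ],
  "jaw": [53, 53, 53, 53, 53, 53, 53, 53]
}}

```text
time_s: 10.45
eef_pos: [0.4903, -0.1338, 0.0464]
eef_rot: [0.0, -0.029, 1.0, -0.0]
wrist_force: [0.6, 0.3, 0.5]
opening: 0.531
grasp_force: 0.0
```

```bash
python3 - <<'E'
from h import *
t=ctrl.camera("top");s=ctrl.camera("side");c=ctrl.calibration("side")
go(.4898,-.1329,.046,.058)
for o in lids(t,(8,195,90),(14,255,255),(200,90,410,320),ctrl.calibration("top")): print("top",*o)
for o in lids(s,(8,195,90),(14,255,255),(150,60,500,350),c): print("side",*o)
a=t[90:330,170:430];b=s[60:300,150:450]
cv2.imwrite("pics/p6.png",cv2.resize(np.hstack([a,b])[:,:,::-1],None,fx=1.4,fy=1.4))
E
```

```text
t 10.55 pos [ 0.4903 -0.1337  0.0464] open 0.5311048000325329 F [-0.473   0.2602 -0.032 ] shift cm [0.0455 0.0863 0.0374] dr [-0.0023  0.0021 -0.0254]
top [352.9853 125.5465] 545.0 (0.743270993232727, -0.1166377142071724) 0.03650040179491043 [ 0.743  -0.1173]
side [341.808  216.1275] 527.0 (0.5554631948471069, -0.139597088098526) 0.04477492719888687 [ 0.5577 -0.1405]
side [412.5224 196.8418] 539.5 (0.7413690090179443, -0.12971335649490356) 0.04704563692212105 [ 0.7387 -0.1296]
```

View pics/p6.png

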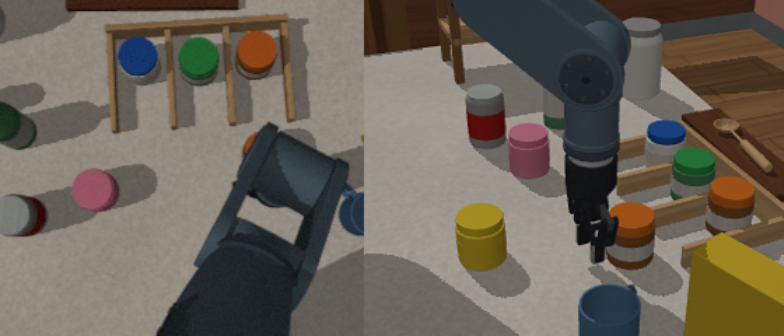

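The fingers now stand behind the jar, facing along the lane, and the jar hasn't moved. I'll approach slowly, then push along the lane.

Request:
{"method": "send_rows", "body": {
  "dr": [
    [0, 0, 0],
    [0, 0, 0],
    [0, 0, 0],
    [0, 0, 0],
    [0, 0, 0],
    [0, 0, 0],
    [0, 0, 0],
    [0, 0, 0]
  ],
  "xyz": [
    [-0.4, 0.1, 0],
    [-0.9, 0.1, 0],
    [-1.4, 0.1, 0],
    [-1.8, 0.1, 0],
    [-2.1, 0.1, 0],
    [-2.4, 0.1, 0],
    [-2.7, 0.1, 0],
    [-3.0, 0.1, 0]
  ],
  "jaw": [53, 53, 53, 53, 53, 53, 53, 53]
}}

```text
time_s: 11.55
eef_pos: [0.5199, -0.1305, 0.0462]
eef_rot: [-0.0, -0.028, 1.0, 0.0]
wrist_force: [-1.3, -1.1, 0.9]
opening: 0.527
grasp_force: 1.1
```

Request:
{"method": "send_rows", "body": {
  "dr": [
    [0, 0, 0],
    [0, 0, 0],
    [0, 0, 0],
    [0, 0, 0],
    [0, 0, 0],
    [0, 0, 0],
    [0, 0, 0],
    [0, 0, 0]
  ],
  "xyz": [
    [-0.3, 0, 0],
    [-0.7, 0, 0],
    [-1.2, 0, 0],
    [-1.8, 0, 0],
    [-2.4, 0, 0],
    [-3.0, 0, 0],
    [-3.5, 0, 0],
    [-4.0, 0, 0]
  ],
  "jaw": [53, 53, 53, 53, 53, 53, 53, 53]
}}

```text
time_s: 12.55
eef_pos: [0.5604, -0.1281, 0.0462]
eef_rot: [-0.0, -0.028, 1.0, 0.0]
wrist_force: [-1.8, -0.3, -0.5]
opening: 0.533
grasp_force: 1.0
```

Request:
{"method": "send_rows", "body": {
  "dr": [
    [0, 0, 0],
    [0, 0, 0],
    [0, 0, 0],
    [0, 0, 0],
    [0, 0, 0],
    [0, 0, 0],
    [0, 0, 0],
    [0, 0, 0]
  ],
  "xyz": [
    [-0.5, 0, 0],
    [-1.0, 0, 0],
    [-1.5, 0, 0],
    [-2.0, 0, 0],
    [-2.5, 0, 0],
    [-2.9, 0, 0],
    [-3.2, 0, 0],
    [-3.5, 0, 0]
  ],
  "jaw": [53, 53, 53, 53, 53, 53, 53, 53]
}}

```text
time_s: 13.55
eef_pos: [0.5952, -0.1262, 0.0463]
eef_rot: [-0.0, -0.028, 1.0, 0.0]
wrist_force: [-1.7, 0.2, -1.7]
opening: 0.528
grasp_force: 0.9
```

```bash
python3 - <<'E'
from h import *
t=ctrl.camera("top");s=ctrl.camera("side");c=ctrl.calibration("side")
go(.623,-.1255,.046,.058)
for o in lids(t,(8,195,90),(14,255,255),(200,90,410,320),ctrl.calibration("top")): print("top",*o)
for o in lids(s,(8,195,90),(14,255,255),(150,60,500,350),c): print("side",*o)
a=t[90:330,170:430];b=s[100:340,250:550]
cv2.imwrite("pics/p7.png",cv2.resize(np.hstack([a,b])[:,:,::-1],None,fx=1.4,fy=1.4))
E
```

```text
t 13.65 pos [ 0.5955 -0.1263  0.0464] open 0.5253884721462474 F [-0.577  -0.5228 -0.5902] shift cm [-2.7523 -0.0771  0.0425] dr [-0.0012  0.0061 -0.0199]
top [352.2168 121.3875] 307.5 (0.7431298494338989, -0.11661481857299805) 0.036262668669223785 [ 0.7541 -0.1155]
side [379.6911 207.3305] 177.0 (0.6400178670883179, -0.13793569803237915) 0.0431121326982975 [ 0.6492 -0.1401]
side [412.39   196.6717] 532.5 (0.7400758862495422, -0.12810394167900085) 0.04725376516580582 [ 0.7388 -0.1289]
```

View pics/p7.png

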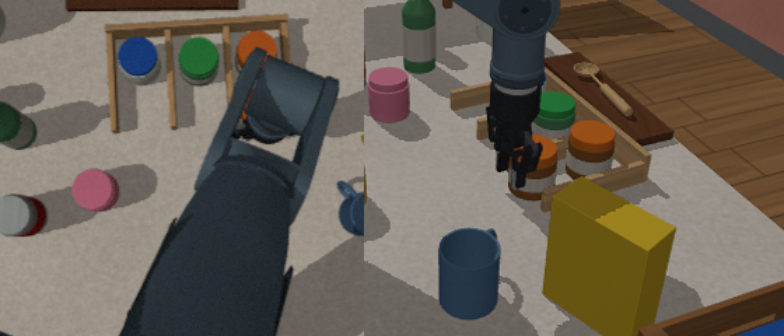

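The jar is entering the lane upright at about (535,165) of the side half. Its centre is about 107 mm from the twin, a gap of about 31 mm. I'll push the last 3 cm slowly.

Request:
{"method": "send_rows", "body": {
  "dr": [
    [0, 0, 0],
    [0, 0, 0],
    [0, 0, 0],
    [0, 0, 0],
    [0, 0, 0],
    [0, 0, 0],
    [0, 0, 0],
    [0, 0, 0]
  ],
  "xyz": [
    [-0.3, 0, 0],
    [-0.7, 0, 0],
    [-1.1, 0, 0],
    [-1.4, 0, 0],
    [-1.7, 0, 0],
    [-2.0, 0, 0],
    [-2.2, 0, 0],
    [-2.4, 0, 0]
  ],
  "jaw": [53, 53, 53, 53, 53, 53, 53, 53]
}}

```text
time_s: 14.65
eef_pos: [0.6191, -0.1249, 0.0463]
eef_rot: [-0.0, -0.028, 1.0, 0.0]
wrist_force: [-2.3, 0.2, 1.6]
opening: 0.53
grasp_force: 1.2
```

Request:
{"method": "send_rows", "body": {
  "dr": [
    [0, 0, 0],
    [0, 0, 0],
    [0, 0, 0],
    [0, 0, 0],
    [0, 0, 0],
    [0, 0, 0],
    [0, 0, 0],
    [0, 0, 0]
  ],
  "xyz": [
    [-0.1, 0, 0],
    [-0.2, 0, 0],
    [-0.3, 0, 0],
    [-0.4, 0, 0],
    [-0.5, 0, 0],
    [-0.5, 0, 0],
    [-0.5, 0, 0],
    [-0.5, 0, 0]
  ],
  "jaw": [53, 53, 53, 53, 53, 53, 53, 53]
}}

```text
time_s: 15.65
eef_pos: [0.6241, -0.1247, 0.0463]
eef_rot: [0.0, -0.028, 1.0, -0.0]
wrist_force: [-2.0, -0.5, -0.0]
opening: 0.532
grasp_force: 0.7
```

Request:
{"method": "send_rows", "body": {
  "dr": [
    [0, 0, 0],
    [0, 0, 0],
    [0, 0, 0],
    [0, 0, 0],
    [0, 0, 0],
    [0, 0, 0],
    [0, 0, 0],
    [0, 0, 0]
  ],
  "xyz": [
    [0.1, 0, 0],
    [0.5, 0, 0],
    [1.5, 0, 0],
    [3, 0, 0],
    [5, 0, 0],
    [7, 0, 0],
    [9, 0, 0],
    [10, 0, 0]
  ],
  "jaw": [53, 53, 53, 53, 53, 53, 53, 53]
}}

```text
time_s: 16.65
eef_pos: [0.5227, -0.1301, 0.0462]
eef_rot: [-0.0, -0.028, 1.0, 0.0]
wrist_force: [-1.5, -0.1, -0.0]
opening: 0.532
grasp_force: 0.0
```

Request:
{"method": "send_rows", "body": {
  "dr": [
    [0, 0, 0],
    [0, 0, 0],
    [0, 0, 0],
    [0, 0, 0],
    [0, 0, 0],
    [0, 0, 0],
    [0, 0, 0],
    [0, 0, 0]
  ],
  "xyz": [
    [1, 0, -1],
    [3, 0, -3],
    [5, 0, -6],
    [7, 0, -9],
    [9, 0, -12],
    [11, 0, -14],
    [12, 0, -15],
    [12, 0, -15]
  ],
  "jaw": [53, 53, 53, 53, 53, 53, 53, 53]
}}

```text
time_s: 17.65
eef_pos: [0.4046, -0.1373, 0.1971]
eef_rot: [0.001, -0.028, 1.0, -0.001]
wrist_force: [-0.2, 0.0, -0.1]
opening: 0.529
grasp_force: 0.0
```

```bash
python3 - <<'E'
from h import *
t=ctrl.camera("top");s=ctrl.camera("side");c=ctrl.calibration("side")
go(.5,-.13,.046,.058)
for o in lids(t,(8,195,90),(14,255,255),(200,90,410,320),ctrl.calibration("top")): print("top",*o)
for o in lids(s,(8,195,90),(14,255,255),(150,60,500,350),c): print("side",*o)
a=t[90:330,170:430];b=s[100:340,250:550]
cv2.imwrite("pics/p8.png",cv2.resize(np.hstack([a,b])[:,:,::-1],None,fx=1.4,fy=1.4))
E
```

```text
t 17.75 pos [ 0.4045 -0.1369  0.1959] open 0.5291710277551113 F [ 0.3432  0.0394 -0.672 ] shift cm [-9.5739  0.1522 14.9922] dr [ 0.002  -0.0001 -0.0217]
top [355.0537 156.15  ] 559.0 (0.6633091568946838, -0.12048391252756119) 0.036538150161504745 [ 0.6627 -0.1209]
top [352.991  125.4453] 534.5 (0.7440589070320129, -0.11653367429971695) 0.036252595484256744 [ 0.7433 -0.1173]
side [396.4275 200.6842] 1074.5 (0.6993800401687622, -0.12807384133338928) 0.08295385539531708 [ 0.6967 -0.1302]
```

View pics/p8.png

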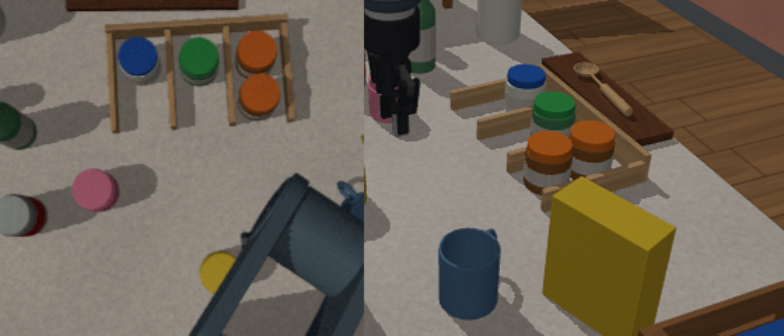

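The picture shows the jar standing upright in the right lane at (260,95), directly in front of the twin at (257,50). The other objects in view have not moved. The measured centre distance is about 80.7 mm, a gap of roughly 5 mm. The twin has moved less than 2 mm and the arm is clear, so I'm handing in.

```bash
python3 -c "
from bench import ctrl
print(ctrl.hand_in())"
```

```text
the job is handed in; nothing more can be done
None
```

I handed the job in with the amber jar upright in the twin's lane, about 5 mm from the twin by the top camera; the twin moved less than 2 mm, contact-force readings stayed around 1–3 N, and the hand-in gave no verdict.

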